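# Take a hooked parts bin down from its lipped rail

## Robot

A 6-joint arm with a two-finger parallel gripper is mounted at the origin on the work surface. World frame = base frame: x ahead of the robot, y to its left, z up, the work surface at z = 0. Lengths are in m, angles in degrees, forces in N, time in s.
With the tool pointing down it reaches from about 0.35 to 0.875 m from the base axis. Payload 15.5 kg.
Tool frame: the origin (TCP) lies at the very end of the fingers, on their centre line; the grasp point (between the pads) lies 19 mm behind it; z points along the fingers, y is the line along which they close (so a half turn about z gives the same grasp; the last joint's range is limited). The gripper opens to 85 mm and grips with 20 to 120 N. Pads are 22 mm wide; open, the fingers measure 114 mm over their backs; the gripper's body (76 mm by 85 mm) begins 54 mm behind the grasp point. The pads swing forward as they close: fully open they stand 13 mm farther back than shut.
Start: joints at [-70.789, 28.281, 77.091, -0, 74.628, -5.472], TCP at [0.261, -0.568, 0.231] pointing down, gripper open.
Joint ranges: [-166.48, 166.48], [-47.26, 123.95], [12.59, 153.08], [-70.14, 250.14], [6.76, 159.57], [-176.63, 176.63]. Speed limits (degrees/s): [108.29, 108.29, 147.25, 172.46, 172.46, 172.46].

## Interface

Orientations are given as [roll, pitch, yaw] about the fixed x, y, z axes, in that order (R = Rz(yaw) Ry(pitch) Rx(roll)).
In Python, from workcell import manip gives the robot as it stands. The module is installed in compiled form; this text tells all that it offers.
- The arm moves only by the tool carry_out, never from a script. Its argument "moves" is a list of rows, each a list of 7 numbers: the shift along the tool's x, y, z in m, then the turn, a rotation vector about the tool's x, y, z in degrees, then the closure, from 0 (fully open) to 1 (shut). In form: [[x, y, z, ax, ay, az, jaw], ...]. A call has 1 to 12 rows; each row is the pose to reach, as a shift and turn from the pose commanded when the call began, along the tool's axes at that moment; what a row does not reach only later rows make up. A row lasts 1/12 s, in which the tool goes at most 41.7 mm and 7.16 degrees, less where a joint would pass 70% of its speed; a pose out of reach is approached as far as the arm can. A call with a gripper value outside its range is refused whole. The fingers move at their own pace and stop on an object; the grip force is fixed at half the most. Time passes only in rows, so rows that repeat a pose let the fingers close. It gives the time, the measured TCP pose, the force, the opening and the grip force at its end, in the units of the state.
- manip.get_state(): the state, without advancing time (a new reading comes with each control period).
- manip.snapshot(name): name is "scene" or "top"; returns a dict with "color" (420x560x3 uint8, red, green, blue), "camera_matrix" (3x3 intrinsics, pixels), "distortion" ([k1, k2, p1, p2, k3] as OpenCV has them; the pictures are not rectified), "world_to_cam" (4x4, takes a point from world to camera coordinates). Camera axes: x right, y down, z forward; pixel columns grow to the right and rows downward; lengths in m; the calibration is good to about 2 mm. A picture is of the moment at which its call begins. There is no depth.
- manip.finish_job(): hands the job in; it is judged then, once.
The state is a dict: "clock": time; "qpos": joint angles; "dq": joint speeds; "joint_efforts": joint torques, N m; "position": TCP position; "ee_rot": TCP orientation; "force": force on the tool from outside, world axes, zero at the start; "moment": the same for the moment, N m; "opening": opening from 0.0 (shut) to 1.0 (fully open); "gripper_force": force on a finger pad.
Only numpy, scipy, OpenCV 4.12 (cv2) and the standard library are available. Lean on these libraries where they do the work, as an engineer would, in place of code of your own. Each camera call takes 0.05 s, during which the arm holds its last target. There are 200 camera calls.

## Task

Take the deep parts bin, the one with the carry bar across its top, down from the hanging rack and stand it upright with its whole base on the flat bench mat, setting it down gently, and let go. It is caught behind two front lips: lift it until you feel the sprung hold-down plate above it begin to give, tilt it so that its foot swings out towards you over the lower lip, then draw it down and out, without forcing it against the rack. Leave the shallow bin hanging and the loose things on the bench where they are.

Things in the scene. Friction and masses are not known exactly. Their poses are not given: they have to be found in the camera images.
- bin: Deep bin to take down: blue plastic, 0.25-0.42 kg, footprint 124 x 100 mm (x, y), walls 55 high (front wall 41). Origin: footprint centre, on the underside; z up, +x to its back. Tub x -62 to 42; behind it stands the hook plate, x 58 to 62, z 0 to 95, full width, joined by a web at z 34-54. Below the web is an open slot, 16 wide, where the rack's lower lip stands.
- bar (a point): Centre of the bin's carry bar, at (0, 0, 110) mm in the bin. The bar runs along y, 10 mm thick in x, z 95 to 125, free between posts at y -44 and 44, 58 mm in front of the hook plate. Grasp across its thickness: lightly at first, firmly (80 N or more) once lifted 6 mm. It yields to +x; to -x the lip blocks it, so aim 1.5 mm to +x.
- foot (a point): Middle of the lower edge (foot) of the bin's hook plate, at (60, 0, 0) mm in the bin. A hung bin leans forward by 0.01 to 0.04 rad (front down): match that lean when grasping it.
- hook_top (a point): Middle of the upper edge of the bin's hook plate, at (60, 0, 95) mm in the bin. At rest it is 8 mm above the lower edge of the rack's upper lip, behind that lip.
- rack: Fixed grey hanging rack, 350 mm wide (y), 185 high; origin on the bench, +x to its back, away from the robot. Two places, y = 80 and -80 mm; a hung bin's hook plate stands in the plane x = 0, axes parallel to the rack's, 4 to 5 mm side play between cheeks. Over 16 N between bin and rack once the foot is lifted 3 mm (40 N before) counts as forcing.
- trough (a point): Trough floor on which the feet of hung bins stand, (0, 0, 80) mm in the rack; rear stop at x 4, 4 mm high. In front of it, x -8.5 to -4.5, is the lower lip, part of a steel keeper set by hand at a height that differs each time and is not measured: its top is 7 to 21 mm above the trough floor. A foot passes it only above that.
- rack_top (a point): Top of the rack's back panel, (27, 0, 185) mm in the rack; panel face at x 24. The keeper also carries the sprung hold-down plate (x -7 to 23) above the hook plates: a lifted bin meets it 0.5 mm after its foot clears the lower lip, at a lift of 7.5 to 21.5 mm. It gives from 2.5 N, adds 2.5 N per mm, and is solid after 4 mm. All else is rigid.
- lip_edge (a point): Rear lower edge of the fixed upper lip (x -7 to -3, z 167 to 180), at (-3, 0, 167) mm in the rack. Way out: lift 6 mm, move 4 mm back, lift on till the hold-down is felt, turn front up about 0.32 rad about this edge (foot swings to -x past the lower lip), draw it down along the plate's slant by the lift plus 16 mm, then away to -x.
- mat: Fixed flat dark rubber bench mat, 300 x 280 x 4 mm (x by y by z). Origin: centre of its underside; its top is 4 mm above the bench.
- neighbour: The shallow bin hanging beside it (tub 72 mm long, 34 mm high, no carry bar, same hook plate 60 mm behind its origin). It stays.
- shell: Loose yellow half housing of a power drill lying on the bench, about 150 x 165 x 28 mm; leave alone.
- screwdriver: Loose screwdriver lying on the bench; leave alone.
- wrench: Loose open-ended wrench lying on the bench; leave alone.
- collar: Loose steel collar, 36 mm across, 20 mm high, standing near the far right corner of the mat; leave alone.
- can: Loose can, 60 mm across, 120 mm high, standing beyond the mat; leave alone.
- pot: Loose small steel bowl, 70 mm across, 40 mm high, right of the mat; leave alone.
Mind the look-alikes: they are no part of the job. Leave any turquoise look-alike of the bin alone.

How it is judged (in metres and radians):
On the way:
1. the bin is off the rack, held clear of rack and bench (x of foot in the frame of rack below -0.03 m and contact force between bin and rack below 0.1 N and contact force between bin and the fingers above 1 N and height (world z) of foot above 0.03 m and distance of bin from where it was at the start of the episode above 0.04 m), for 0.1 s.
At the end, for the whole second after the job is handed in: The deep bin stands upright (within 0.06 rad) and at rest on the mat, its footprint centre within 60 mm (mat x) and 55 mm (mat y) of the mat's centre so that the whole base is on it, released; the shallow bin still hangs within 12 mm of where it was (x of bin in the frame of mat between -0.06 and 0.06 m and y of bin in the frame of mat between -0.055 and 0.055 m and angle between bin's own z axis and vertical below 0.06 rad and z of bin in the frame of mat below 0.008 m and contact force between bin and mat above 1 N and contact force between bin and the fingers below 0.1 N and linear speed of bin below 0.02 m/s and distance of neighbour from where it was at the start of the episode below 0.012 m); the robot touches nothing.
It fails at once if the bin, lifted, is forced against the rack (over 16 N) (z of foot in the frame of rack above 0.083 m and contact force between bin and rack above 16 N).
It fails at once if the bin is forced against the rack (over 40 N) (contact force between bin and rack above 40 N).
It fails at once if the bin is dropped or pressed hard on the mat (over 45 N) (contact force between bin and mat above 45 N).
It fails at once if the shallow bin is displaced by over 12 mm (distance of neighbour from where it was at the start of the episode above 0.012 m).
It fails at once if a loose bystander is moved by over 30 mm (distance of any of shell, screwdriver, wrench, collar, can, pot from where it was at the start of the episode above 0.03 m).
It also fails if it takes over 56 s, if anything falls off the work surface, if the arm or the gripper's body presses on something with over 40 N, if the wrist force passes 120 N, or if a joint passes its speed limit or range.

## Working session

There is one attempt and no reset: what is moved stays moved. The work goes in short steps, Python scripts to look and compute and a tool call to move; the robot and the scene stay as the last step left them, time stands still between calls to the robot, and variables do not carry over. Pictures are saved under pics/ and viewed, at most 10 in all, crops included, and the job is handed in when it is done.

Besides the shell and the picture viewer there is one more tool, called after "Emit:" as a command line: name --pt "numbers of a row" for each row, then --argument value for the rest. carry_out: Moves the arm, as the interface text tells. Its arguments: {"type":"object","properties":{"moves":{"type":"array"}},"required":["moves"]}

```bash
mkdir -p pics; cat > h.py <<'E'
import numpy as np, cv2
from workcell import manip
def snap(n,fn=None):
    s=manip.snapshot(n)
    if fn: cv2.imwrite('pics/'+fn,s['color'][:,:,::-1])
    return s
def ray(s,uv):
    K=np.array(s['camera_matrix']);d=np.array(s['distortion']);T=np.array(s['world_to_cam'])
    p=cv2.undistortPoints(np.array(uv,float).reshape(-1,1,2),K,d).reshape(-1,2)
    R=T[:3,:3];c=-R.T@T[:3,3]
    return c,np.c_[p,np.ones(len(p))]@R
def onz(s,uv,z):
    c,r=ray(s,uv); return c+r*((z-c[2])/r[:,2])[:,None]
def proj(s,P):
    T=np.array(s['world_to_cam']);r,_=cv2.Rodrigues(T[:3,:3])
    return cv2.projectPoints(np.array(P,float).reshape(-1,3),r,T[:3,3],np.array(s['camera_matrix']),np.array(s['distortion']))[0].reshape(-1,2)
E
python3 - <<'E'
from h import *
for n in('scene','top'):
    s=snap(n,n+'0.png');T=np.array(s['world_to_cam']);print(n,-T[:3,:3].T@T[:3,3],T[:3,:3].round(3).tolist(),np.array(s['camera_matrix']).round(1).tolist())
print(manip.get_state())
E
```

```text
scene [ 1.1220126  -0.42642001  1.22824553] [[0.607, 0.795, -0.014], [0.652, -0.508, -0.563], [-0.455, 0.333, -0.826]] [[464.1, 0.0, 281.3], [0.0, 464.1, 211.6], [0.0, 0.0, 1.0]]
top [0.33426523 0.00936494 1.87581089] [[-0.005, -1.0, -0.007], [-0.994, 0.005, -0.112], [0.112, 0.006, -0.994]] [[517.5, 0.0, 292.0], [0.0, 517.5, 201.7], [0.0, 0.0, 1.0]]
{'clock': 0.1, 'qpos': array([-7.07880546e+01,  2.83111695e+01,  7.71236469e+01,  1.16276794e-03,
        7.46271076e+01, -5.47132602e+00]), 'dq': array([ 0.03042032,  0.05030258, -0.14401795,  0.01529353, -0.01356219,
        0.07270386]), 'joint_efforts': array([ 1.75683403e-03, -8.83585167e+01, -3.84561896e+01, -2.96269172e-04,
        5.28349556e-03, -9.24910410e-06]), 'position': array([ 0.26090981, -0.56758828,  0.23076116]), 'ee_rot': array([-1.79938465e+02, -7.02002040e-03,  2.46829588e+01]), 'force': array([ 0.15006463,  0.16931905, -0.09447609]), 'moment': array([ 0.04972899, -0.01230765, -0.0196712 ]), 'gripper_force': 0.0, 'opening': 0.9986956397640697}
```

View pics/scene0.png

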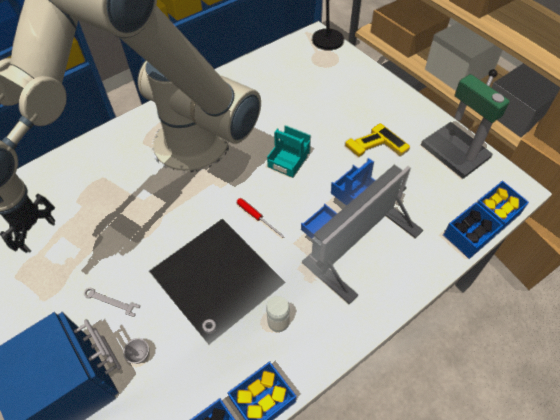

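View pics/top0.png

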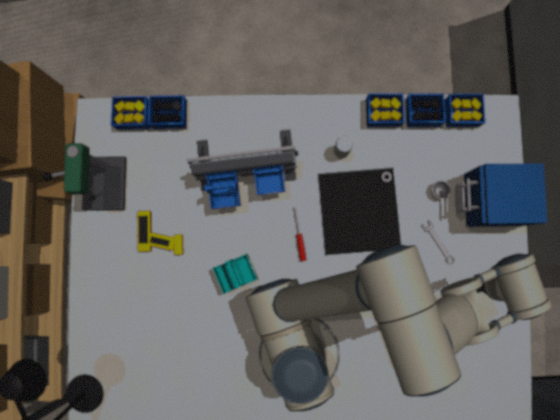

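The scene view shows the rack at about (360,220) from behind, with the deep bin's bar near (355,180). In the top view the deep bin is at (223,190), the shallow bin at (268,180) and the mat centre at (360,211). Next I'll enlarge the rack area.

```bash
python3 - <<'E'
from h import *
a=cv2.imread('pics/top0.png')[135:215,175:310]
b=cv2.imread('pics/scene0.png')[145:305,290:430]
a=cv2.resize(a,None,fx=5.9,fy=5.9,interpolation=cv2.INTER_CUBIC)
cv2.imwrite('pics/topc.png',a);cv2.imwrite('pics/scenec.png',cv2.resize(b,None,fx=3.7,fy=3.7,interpolation=cv2.INTER_CUBIC))
t=snap('top');g=cv2.cvtColor(t['color'],cv2.COLOR_RGB2GRAY)
m=(g<50).astype(np.uint8);m[:, :305]=0;m[:,415:]=0;m[:155]=0;m[265:]=0
m=cv2.morphologyEx(m,cv2.MORPH_OPEN,np.ones((5,5)))
c=max(cv2.findContours(m,0,2)[0],key=cv2.contourArea)
r=cv2.minAreaRect(c);print(r);q=onz(t,cv2.boxPoints(r),.004);print(q,q.mean(0),np.linalg.norm(np.diff(q,axis=0),axis=1))
E
```

```text
((359.4672546386719, 215.63934326171875), (88.99663543701172, 74.32984161376953), 84.80557250976562)
[[ 0.64429287 -0.07593341  0.004     ]
 [ 0.66826811 -0.34907252  0.004     ]
 [ 0.34336599 -0.37021243  0.004     ]
 [ 0.32144604 -0.10174696  0.004     ]] [ 0.49434325 -0.22424133  0.004     ] [0.27418933 0.32558913 0.26935885]
```

View pics/topc.png

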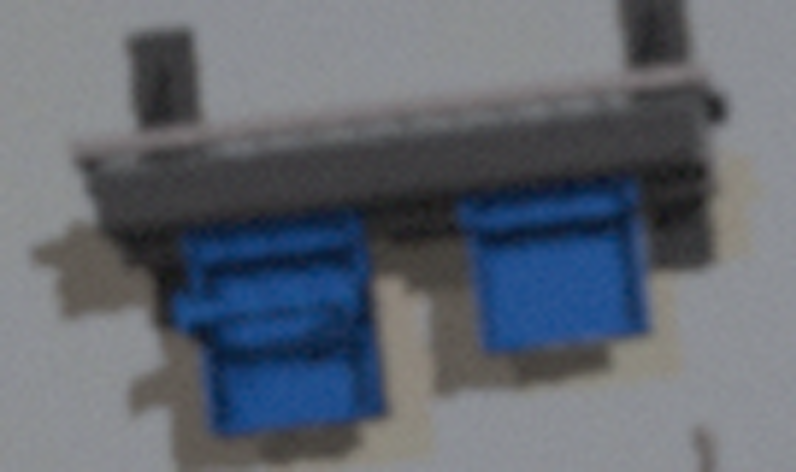

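View pics/scenec.png

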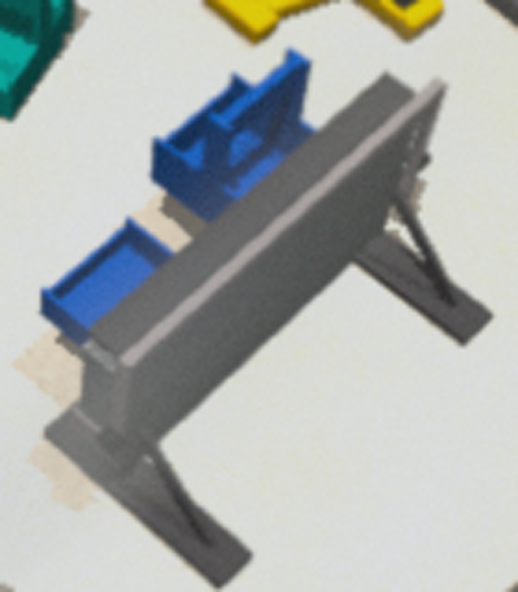

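The top crop shows the panel top edge running from (80,150) to (712,75), and the bar from about (178,305) to (355,290). The scene crop shows the bar top from (297,53) to (212,118), and the panel top from (443,85) to (125,358).

```bash
python3 - <<'E'
from h import *
t=snap('top');s=snap('scene')
T=lambda u,v:(175+u/5.9,135+v/5.9)
S=lambda u,v:(290+u/3.7,145+v/3.7)
q=onz(t,[(319,174),(395,169),(400,250),(326,254)],.004);print('mat',q.round(3).tolist(),q.mean(0))
q=onz(s,[(223,221),(284,275),(211,342),(150,270)],.004);print('mat s',q.round(3).tolist(),q.mean(0))
a=onz(t,[T(80,150),T(712,75)],.185);print('panel t',a,np.linalg.norm(a[1]-a[0]))
b=onz(s,[S(443,85),S(125,360)],.185);print('panel s',b,np.linalg.norm(b[1]-b[0]))
for n,z in(('bar',.205),):
    a=onz(t,[T(178,305),T(355,290)],z);b=onz(s,[S(297,55),S(212,118)],z);print(n,a,b,np.linalg.norm(a[1]-a[0]),np.linalg.norm(b[1]-b[0]))
# lip front edge crop top
print('hood t',onz(t,[T(105,230),T(705,175)],.18))
print('bin front top edge (z~.121)',onz(t,[T(212,432),T(383,413)],.121),'shallow',onz(t,[T(487,350),T(648,330)],.114))
for nm,im,x0 in(('t',t,(175,175)),):
    pass
E
```

```text
mat [[0.647, -0.078, 0.004], [0.664, -0.358, 0.004], [0.367, -0.369, 0.004], [0.355, -0.1, 0.004]] [ 0.50832058 -0.22643195  0.004     ]
mat s [[0.364, -0.101, 0.004], [0.632, -0.063, 0.004], [0.672, -0.344, 0.004], [0.375, -0.371, 0.004]] [ 0.51049108 -0.21974307  0.004     ]
panel t [[0.66553012 0.36524101 0.185     ]
 [0.70578773 0.00707668 0.185     ]] 0.3604197051880414
panel s [[0.65614221 0.38394873 0.185     ]
 [0.69280272 0.02228089 0.185     ]] 0.36352113292252064
bar [[0.573584   0.30422691 0.205     ]
 [0.58132818 0.20557994 0.205     ]] [[0.57323706 0.29911951 0.205     ]
 [0.57918062 0.2039595  0.205     ]] 0.09895048000402559 0.09534545013989977
hood t [[0.62032298 0.35100294 0.18      ]
 [0.64936295 0.01133564 0.18      ]]
bin front top edge (z~.121) [[0.51110123 0.29808484 0.121     ]
 [0.52167325 0.19858679 0.121     ]] shallow [[0.5589938  0.13886922 0.114     ]
 [0.57020389 0.04507033 0.114     ]]
```

```bash
cat >> h.py <<'E'
from scipy.spatial.transform import Rotation as Ro
def binpose(bar,yaw,lean):
    R=Ro.from_euler('ZY',[yaw,-np.degrees(lean)],degrees=True).as_matrix()
    return R,np.array(bar)-R@[0,0,.11]
E
python3 - <<'E'
from h import *
R,o=binpose((.577,.253,.190),5.5,.025)
P=[(-62,50,41),(-62,-50,41),(-5,50,125),(-5,-50,125),(5,50,125),(5,-50,125),(-42+84,50,55),(42,-50,55),(-62,50,55),(-62,-50,55)]
W=np.array(P)/1000@R.T+o
out=[]
for n,(x0,y0),k in(('top',(195,165),9),('scene',(325,150),6.7)):
    s=snap(n);w=int(400/k);hh=int(590/k) if n=='scene' else int(590/k)
    im=s['color'][y0:y0+hh,x0:x0+w,::-1];im=cv2.resize(im,(396,590),interpolation=cv2.INTER_CUBIC)
    im=np.ascontiguousarray(np.clip(im.astype(int)*1.4,0,255).astype(np.uint8))
    kx,ky=396/w,590/hh
    for i,(u,v) in enumerate(proj(s,W)):
        cv2.circle(im,(int((u+.5-x0)*kx),int((v+.5-y0)*ky)),3,(0,0,255) if i<2 else (0,255,0) if i<6 else (0,255,255),-1)
    out.append(im)
cv2.imwrite('pics/ov.png',np.hstack(out))
E
```

```text
(no output)
```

View pics/ov.png

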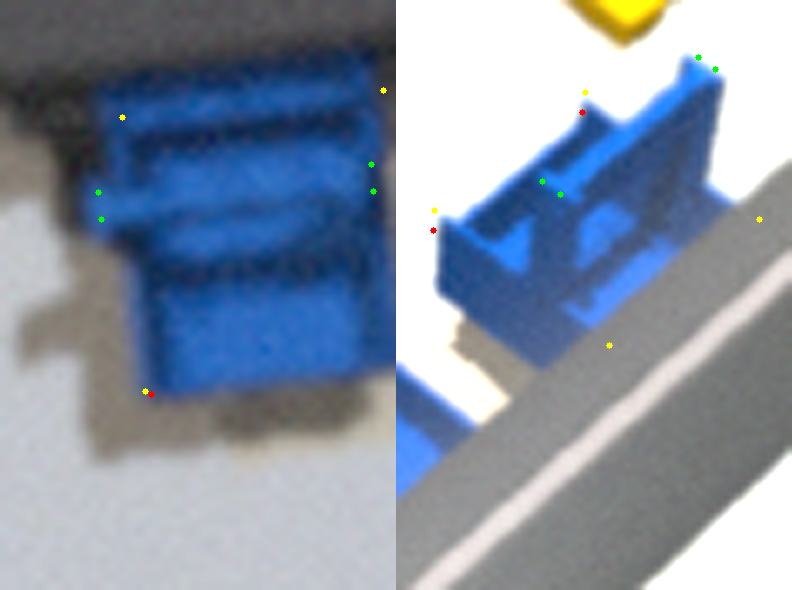

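Emit:
carry_out --pt "0.02 0 -0.04 0 0 0 0.3" --pt "0.03 0 -0.08 0 0 0 0.5" --pt "0.03 0 -0.11 0 0 0 0.5"

```text
clock: 0.6
position: [0.2897, -0.5545, 0.3436]
ee_rot: [180.0, -0.0, 24.7]
force: [-0.1, -0.5, 0.2]
opening: 0.606
gripper_force: 0.0
```

The overlay fits the image within about 2 mm: the predicted bar and front corners lie on the bin, and yaw 5.5° agrees. The exact x I'll find by touch.

```bash
cat >> h.py <<'E'
def rel(p0,e0,p1,e1):
    "row (shift m, rotvec deg) in tool axes from pose 0 to pose 1; e = Rotation or rpy deg"
    f=lambda e:e if isinstance(e,Ro) else Ro.from_euler('xyz',e,degrees=True)
    a,b=f(e0),f(e1)
    return np.r_[a.inv().apply(np.array(p1)-p0).round(4),np.degrees((a.inv()*b).as_rotvec()).round(2)]
def tool(yaw,tilt):
    "tool gripping the bin; tilt rad + = front up"
    return Ro.from_euler('ZY',[yaw,np.degrees(tilt)],degrees=True)*Ro.from_euler('xyz',[180,0,90],degrees=True)
E
python3 - <<'E'
from h import *
q=manip.get_state();print(q['position'],q['ee_rot'],tool(5.5,-.025).as_euler('xyz',degrees=True))
print(rel(q['position'],q['ee_rot'],(.58,.253,.30),tool(5.5,-.025)))
E
```

```text
[ 0.28972675 -0.55452091  0.34362832] [ 1.79971157e+02 -3.06665618e-02  2.47481830e+01] [178.56760551   0.          95.5       ]
[ 6.016e-01 -6.119e-01  4.360e-02 -1.200e+00  8.800e-01 -7.075e+01]
```

Emit:
carry_out --pt "0.025 -0.025 0 0 0 -3 0.62" --pt "0.05 -0.051 0 -0.1 0 -6 0.62" --pt "0.075 -0.076 0 -0.1 0 -9 0.62" --pt "0.1 -0.102 0 -0.2 0.1 -12 0.62" --pt "0.125 -0.127 0 -0.2 0.1 -15 0.62" --pt "0.15 -0.153 0 -0.3 0.2 -18 0.62" --pt "0.175 -0.178 0 -0.4 0.2 -21 0.62" --pt "0.2 -0.203 0 -0.4 0.3 -24 0.62" --pt "0.225 -0.229 0 -0.4 0.3 -27 0.62" --pt "0.25 -0.254 0 -0.5 0.4 -30 0.62" --pt "0.275 -0.28 0 -0.5 0.4 -33 0.62" --pt "0.3 -0.305 0 -0.6 0.44 -36 0.62"

```text
clock: 1.6
position: [0.4336, -0.1512, 0.3415]
ee_rot: [179.3, -0.2, 60.8]
force: [1.0, 0.0, 0.1]
opening: 0.379
gripper_force: 0.0
```

```bash
python3 - <<'E'
from h import *
q=manip.get_state();print(q['position'],q['ee_rot'],q['opening'])
print(rel(q['position'],q['ee_rot'],(.58,.253,.27),tool(5.5,-.025)))
E
```

```text
[ 0.43360784 -0.15120053  0.34146505] [179.28526573  -0.23264866  60.82039499] 0.3789744123121963
[  0.424   -0.0702   0.0723  -0.63     0.42   -34.68  ]
```

Emit:
carry_out --pt "0.038 -0.006 0 0 0 -3 0.62" --pt "0.076 -0.012 0 -0.1 0.1 -6 0.62" --pt "0.114 -0.019 0.005 -0.1 0.1 -9 0.62" --pt "0.152 -0.025 0.01 -0.2 0.1 -12 0.62" --pt "0.19 -0.031 0.015 -0.2 0.2 -16 0.62" --pt "0.228 -0.038 0.02 -0.3 0.2 -20 0.62" --pt "0.266 -0.044 0.03 -0.4 0.3 -24 0.62" --pt "0.304 -0.05 0.04 -0.4 0.3 -28 0.62" --pt "0.342 -0.056 0.05 -0.5 0.4 -31 0.62" --pt "0.38 -0.063 0.06 -0.6 0.4 -33 0.62" --pt "0.41 -0.068 0.07 -0.6 0.4 -34.7 0.62" --pt "0.424 -0.07 0.072 -0.63 0.42 -34.7 0.62"

```text
clock: 2.6
position: [0.5809, 0.2542, 0.2681]
ee_rot: [178.7, -0.0, 95.6]
force: [-0.6, -0.3, -0.8]
opening: 0.381
gripper_force: 0.0
```

```bash
python3 - <<'E'
from h import *
q=manip.get_state();print(q['position'],q['ee_rot'],q['opening'],q['force'])
print(rel(q['position'],q['ee_rot'],(.58,.253,.26),tool(5.5,-.025)))
out=[]
for n,(x0,y0),(x1,y1) in(('top',(180,120),(280,220)),('scene',(305,100),(420,215))):
    im=snap(n)['color'][y0:y1,x0:x1,::-1];out.append(cv2.resize(im,(400,400),interpolation=cv2.INTER_CUBIC))
cv2.imwrite('pics/hov.png',np.hstack(out))
E
```

```text
[0.58089007 0.25419525 0.26806874] [ 1.78695229e+02 -1.38648444e-02  9.56207551e+01] 0.3808907716860798 [-0.56419534 -0.26762406 -0.82002238]
[-0.0011 -0.0012  0.008  -0.13   -0.02    0.12  ]
```

View pics/hov.png

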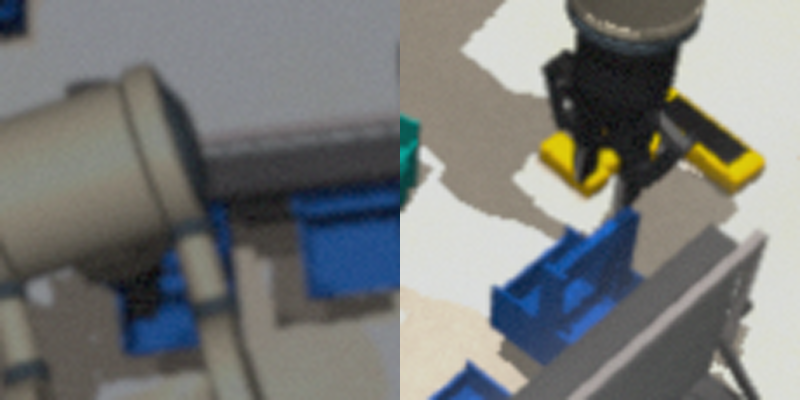

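The gripper hovers above the bar with jaws straddling it. Next, the descent.

Emit:
carry_out --pt "-0.001 -0.001 0.01 -0.1 0 0.1 0.62" --pt "-0.001 -0.001 0.025 -0.1 0 0.1 0.62" --pt "-0.001 -0.001 0.04 -0.1 0 0.1 0.62" --pt "-0.001 -0.001 0.05 -0.1 0 0.1 0.62" --pt "-0.001 -0.001 0.055 -0.1 0 0.1 0.62" --pt "-0.001 -0.001 0.06 -0.1 0 0.1 0.62" --pt "-0.001 -0.001 0.06 -0.1 0 0.1 0.62"

```text
clock: 3.28
position: [0.5814, 0.2494, 0.2098]
ee_rot: [178.5, 0.0, 95.3]
force: [0.2, 0.4, 0.3]
opening: 0.384
gripper_force: 0.0
```

Emit:
carry_out --pt "0.003 0 0.006 0 0 0 0.62" --pt "0.003 0 0.014 0 0 0 0.62" --pt "0.003 0 0.022 0 0 0 0.62" --pt "0.003 0 0.03 0 0 0 0.62" --pt "0.003 0 0.035 0 0 0 0.62" --pt "0.003 0 0.038 0 0 0 0.62" --pt "0.003 0 0.038 0 0 0 0.62"

```text
clock: 3.87
position: [0.5819, 0.2528, 0.1712]
ee_rot: [178.6, 0.0, 95.3]
force: [0.5, -1.0, -0.2]
opening: 0.379
gripper_force: 0.0
```

Emit:
carry_out --pt "0 0 0 0 0 0 0.7" --pt "0 0 0 0 0 0 0.74" --pt "0 0 0 0 0 0 0.77" --pt "0 0 0 0 0 0 0.79" --pt "0 0 0 0 0 0 0.8" --pt "0 0 0 0 0 0 0.8"

```text
clock: 4.37
position: [0.582, 0.253, 0.1723]
ee_rot: [178.5, -0.0, 95.3]
force: [-2.4, -0.0, 1.6]
opening: 0.201
gripper_force: 1.2
```

Emit:
carry_out --pt "0 -0.001 0 0 0 0 0.8" --pt "0 -0.002 0 0 0 0 0.8" --pt "0 -0.002 0 0 0 0 0.8" --pt "0 -0.002 0 0 0 0 0.8"

```text
clock: 4.7
position: [0.5803, 0.2528, 0.1721]
ee_rot: [178.5, -0.0, 95.3]
force: [0.5, 0.5, 0.1]
opening: 0.204
gripper_force: 0.0
```

Emit:
carry_out --pt "0 0 0 0 0 0 0.82" --pt "0 0 0 0 0 0 0.83" --pt "0 0 0 0 0 0 0.84" --pt "0 0 0 0 0 0 0.85" --pt "0 0 0 0 0 0 0.85"

```text
clock: 5.12
position: [0.58, 0.2528, 0.172]
ee_rot: [178.5, -0.0, 95.3]
force: [-2.8, -0.4, 1.7]
opening: 0.153
gripper_force: 1.0
```

Emit:
carry_out --pt "0 0 0 0 0 0 0.86" --pt "0 0 0 0 0 0 0.87" --pt "0 0 0 0 0 0 0.88" --pt "0 0 0 0 0 0 0.89" --pt "0 0 0 0 0 0 0.89"

```text
clock: 5.53
position: [0.5799, 0.2528, 0.172]
ee_rot: [178.5, -0.0, 95.3]
force: [-5.8, -0.2, 3.5]
opening: 0.119
gripper_force: 22.2
```

Emit:
carry_out --pt "0 0 -0.001 0 0 0 0.89" --pt "0 0 -0.002 0 0 0 0.89" --pt "0 0 -0.002 0 0 0 0.89"

```text
clock: 5.78
position: [0.5799, 0.2526, 0.1739]
ee_rot: [178.5, 0.0, 95.3]
force: [-2.3, -0.6, -4.1]
opening: 0.111
gripper_force: 19.1
```

Emit:
carry_out --pt "0 0 -0.001 0 0 0 0.89" --pt "0 0 -0.002 0 0 0 0.89" --pt "0 0 -0.003 0 0 0 0.89" --pt "0 0 -0.004 0 0 0 0.89" --pt "0 0 -0.004 0 0 0 0.89"

```text
clock: 6.2
position: [0.5807, 0.2529, 0.1786]
ee_rot: [178.4, -0.0, 95.3]
force: [0.2, 0.4, -3.3]
opening: 0.112
gripper_force: 16.8
```

Emit:
carry_out --pt "0 0 0 0 0 0 0.95" --pt "0 0 0 0 0 0 1" --pt "0 0 0 0 0 0 1" --pt "0 0.001 0 0 0 0 1" --pt "0 0.002 0 0 0 0 1" --pt "0 0.003 0 0 0 0 1" --pt "0 0.003 0 0 0 0 1"

```text
clock: 6.78
position: [0.5834, 0.2531, 0.1782]
ee_rot: [178.5, -0.0, 95.3]
force: [-0.6, 0.9, -2.3]
opening: 0.11
gripper_force: 60.2
```

Emit:
carry_out --pt "0 0 -0.001 0 0 0 1" --pt "0 0 -0.002 0 0 0 1" --pt "0 0 -0.0025 0 0 0 1" --pt "0 0 -0.0025 0 0 0 1"

```text
clock: 7.12
position: [0.5831, 0.2531, 0.1809]
ee_rot: [178.5, -0.0, 95.3]
force: [0.5, -0.2, -4.2]
opening: 0.104
gripper_force: 60.2
```

Emit:
carry_out --pt "0 0 -0.001 0 0 0 1" --pt "0 0 -0.002 0 0 0 1" --pt "0 0 -0.0025 0 0 0 1" --pt "0 0 -0.0025 0 0 0 1"

```text
clock: 7.45
position: [0.583, 0.2531, 0.1833]
ee_rot: [178.5, -0.0, 95.3]
force: [-0.6, -0.7, -3.3]
opening: 0.103
gripper_force: 60.2
```

```bash
python3 -c "
from h import *
for i in range(4):
  snap('top');q=manip.get_state();print(q['position'].round(4),q['force'].round(2),q['moment'].round(2))"
```

```text
[0.583  0.2531 0.1833] [ 0.06 -0.15 -3.56] [-0.06  0.12 -0.06]
[0.583  0.2531 0.1832] [-0.35 -0.25 -3.16] [0.01 0.07 0.03]
[0.5829 0.253  0.1831] [-0.16 -0.25 -4.14] [0.   0.1  0.02]
[0.5829 0.253  0.1831] [-0.34  0.72 -3.62] [0.   0.09 0.07]
```

Emit:
carry_out --pt "0 0 -0.001 0 0 0 1" --pt "0 0 -0.002 0 0 0 1" --pt "0 0 -0.0025 0 0 0 1" --pt "0 0 -0.0025 0 0 0 1"

```text
clock: 7.98
position: [0.583, 0.2531, 0.1859]
ee_rot: [178.5, -0.0, 95.3]
force: [0.1, 0.5, -3.3]
opening: 0.108
gripper_force: 60.2
```

Emit:
carry_out --pt "0 0 -0.001 0 0 0 1" --pt "0 0 -0.002 0 0 0 1" --pt "0 0 -0.0025 0 0 0 1" --pt "0 0 -0.0025 0 0 0 1"

```text
clock: 8.32
position: [0.5829, 0.253, 0.1883]
ee_rot: [178.5, -0.0, 95.3]
force: [0.4, 0.4, -3.5]
opening: 0.104
gripper_force: 60.2
```

Emit:
carry_out --pt "0 0 -0.001 0 0 0 1" --pt "0 0 -0.002 0 0 0 1" --pt "0 0 -0.0025 0 0 0 1" --pt "0 0 -0.0025 0 0 0 1"

```text
clock: 8.65
position: [0.5827, 0.2529, 0.1904]
ee_rot: [178.5, 0.0, 95.3]
force: [2.7, 0.4, -11.2]
opening: 0.113
gripper_force: 58.9
```

The hold-down is felt: about 7.7 N extra at a lift of about 18 mm. Next I'll work out the tilt about the lip edge and the draw-down.

```bash
cat >> h.py <<'E'
def path(yaw,p0,t0,piv,steps):
    "rows from p0 (world) tilt t0: list of (tilt rad, dx, dz) about piv=(dx,dz from p0 in rack x,z)"
    X=np.array([np.cos(np.radians(yaw)),np.sin(np.radians(yaw)),0]);Z=np.array([0,0,1.])
    P=p0+piv[0]*X+piv[1]*Z;out=[]
    for t,dx,dz in steps:
        R=Ro.from_rotvec(np.array([-X[1],X[0],0])*(t-t0))
        out.append(rel(p0,tool(yaw,t0),P+R.apply(p0-P)+dx*X+dz*Z,tool(yaw,t)))
    return out
E
python3 - <<'E'
from h import *
q=manip.get_state();print(q['position'],q['force'])
p=q['position']
for r in path(5.4,p,-.026,(.053,.167-p[2]),[(t,0,-.0005) for t in np.linspace(-.026,.31,13)]): print(r)
E
```

```text
[0.58271836 0.25292877 0.19044948] [  2.74414775   0.44741469 -11.15563192]
[-0.     -0.      0.0005  0.      0.      0.    ]
[-0.0e+00  7.0e-04 -1.0e-03  1.6e+00  0.0e+00 -0.0e+00]
[ 0.00e+00  1.50e-03 -2.40e-03  3.21e+00 -0.00e+00  0.00e+00]
[ 0.00e+00  2.30e-03 -3.80e-03  4.81e+00 -0.00e+00 -0.00e+00]
[ 0.00e+00  3.10e-03 -5.20e-03  6.42e+00 -0.00e+00  0.00e+00]
[ 0.00e+00  4.00e-03 -6.60e-03  8.02e+00 -0.00e+00 -0.00e+00]
[ 0.00e+00  4.90e-03 -7.90e-03  9.63e+00 -0.00e+00 -0.00e+00]
[ 0.000e+00  5.800e-03 -9.200e-03  1.123e+01 -0.000e+00 -0.000e+00]
[-0.000e+00  6.800e-03 -1.050e-02  1.283e+01 -0.000e+00  0.000e+00]
[ 0.000e+00  7.800e-03 -1.180e-02  1.444e+01 -0.000e+00  0.000e+00]
[ 0.000e+00  8.900e-03 -1.300e-02  1.604e+01 -0.000e+00  0.000e+00]
[ 0.000e+00  1.000e-02 -1.420e-02  1.765e+01 -0.000e+00 -0.000e+00]
[-0.000e+00  1.110e-02 -1.540e-02  1.925e+01 -0.000e+00 -0.000e+00]
```

Emit:
carry_out --pt "0 0 0.0005 0 0 0 1" --pt "0 0.0004 -0.0003 0.8 0 0 1" --pt "0 0.0007 -0.001 1.6 0 0 1" --pt "0 0.0011 -0.0017 2.4 0 0 1" --pt "0 0.0015 -0.0024 3.2 0 0 1" --pt "0 0.0015 -0.0024 3.2 0 0 1"

```text
clock: 9.15
position: [0.5844, 0.2532, 0.193]
ee_rot: [-178.2, -0.0, 95.3]
force: [-2.6, 0.0, -8.8]
opening: 0.11
gripper_force: 59.3
```

Emit:
carry_out --pt "0 0.0004 -0.0007 0.8 0 0 1" --pt "0 0.0008 -0.0014 1.6 0 0 1" --pt "0 0.0012 -0.0021 2.4 0 0 1" --pt "0 0.0016 -0.0028 3.2 0 0 1" --pt "0 0.0016 -0.0028 3.2 0 0 1"

```text
clock: 9.57
position: [0.5864, 0.2533, 0.1959]
ee_rot: [-175.1, -0.0, 95.3]
force: [-2.8, -0.3, -8.1]
opening: 0.107
gripper_force: 59.4
```

```bash
python3 - <<'E'
from h import *
q=manip.get_state();p=q['position'];t=np.radians((q['ee_rot'][0]+360)%360-180);print(p,t,q['force'])
piv=((.5827-p[0])/np.cos(.094)+.053,.167-p[2])
for r in path(5.4,p,t,piv,[(k,0,0) for k in np.linspace(t,.31,9)]): print(r)
E
```

```text
[0.58638292 0.25334518 0.19588669] 0.08612106156723787 [-2.81768242 -0.32894296 -8.14255626]
[0. 0. 0. 0. 0. 0.]
[-0.0e+00  7.0e-04 -1.4e-03  1.6e+00 -0.0e+00 -0.0e+00]
[ 0.00e+00  1.50e-03 -2.80e-03  3.21e+00 -0.00e+00  0.00e+00]
[-0.00e+00  2.20e-03 -4.20e-03  4.81e+00 -0.00e+00  0.00e+00]
[ 0.00e+00  3.10e-03 -5.60e-03  6.41e+00 -0.00e+00  0.00e+00]
[-0.00e+00  3.90e-03 -7.00e-03  8.02e+00 -0.00e+00  0.00e+00]
[ 0.00e+00  4.80e-03 -8.30e-03  9.62e+00 -0.00e+00  0.00e+00]
[ 0.000e+00  5.800e-03 -9.600e-03  1.122e+01 -0.000e+00  0.000e+00]
[ 0.000e+00  6.700e-03 -1.080e-02  1.283e+01 -0.000e+00  0.000e+00]
```

Emit:
carry_out --pt "0 0.0004 -0.0007 0.8 0 0 1" --pt "0 0.0007 -0.0014 1.6 0 0 1" --pt "0 0.0011 -0.0021 2.4 0 0 1" --pt "0 0.0015 -0.0028 3.2 0 0 1" --pt "0 0.0019 -0.0035 4 0 0 1" --pt "0 0.0022 -0.0042 4.8 0 0 1" --pt "0 0.0022 -0.0042 4.8 0 0 1"

```text
clock: 10.15
position: [0.5891, 0.2536, 0.1999]
ee_rot: [-170.3, -0.0, 95.3]
force: [-0.7, -0.4, -5.4]
opening: 0.106
gripper_force: 59.8
```

Emit:
carry_out --pt "0 0.0004 -0.0007 0.8 0 0 1" --pt "0 0.0007 -0.0014 1.6 0 0 1" --pt "0 0.0011 -0.0021 2.4 0 0 1" --pt "0 0.0015 -0.0028 3.2 0 0 1" --pt "0 0.0019 -0.0035 4 0 0 1" --pt "0 0.0022 -0.0042 4.8 0 0 1" --pt "0 0.0026 -0.0049 5.6 0 0 1" --pt "0 0.0031 -0.0056 6.4 0 0 1" --pt "0 0.0035 -0.0063 7.2 0 0 1" --pt "0 0.0039 -0.007 8 0 0 1" --pt "0 0.0039 -0.007 8 0 0 1"

```text
clock: 11.07
position: [0.5937, 0.254, 0.2059]
ee_rot: [-162.2, -0.0, 95.3]
force: [0.1, 0.9, -4.5]
opening: 0.106
gripper_force: 60.2
```

Emit:
carry_out --pt "0 0 0.001 0 0 0 1" --pt "0 0 0.002 0 0 0 1" --pt "0 0 0.003 0 0 0 1" --pt "0 0 0.004 0 0 0 1" --pt "0 0 0.005 0 0 0 1" --pt "0 0 0.006 0 0 0 1" --pt "0 0 0.006 0 0 0 1"

```text
clock: 11.65
position: [0.5914, 0.2538, 0.2002]
ee_rot: [-162.3, -0.0, 95.3]
force: [-1.0, -0.3, -3.7]
opening: 0.106
gripper_force: 60.2
```

Emit:
carry_out --pt "0 0 0.001 0 0 0 1" --pt "0 0 0.0025 0 0 0 1" --pt "0 0 0.004 0 0 0 1" --pt "0 0 0.0055 0 0 0 1" --pt "0 0 0.007 0 0 0 1" --pt "0 0 0.0085 0 0 0 1" --pt "0 0 0.01 0 0 0 1" --pt "0 0 0.01 0 0 0 1"

```text
clock: 12.32
position: [0.5883, 0.2535, 0.1905]
ee_rot: [-162.3, -0.0, 95.3]
force: [-0.3, 0.4, -3.9]
opening: 0.103
gripper_force: 60.2
```

Emit:
carry_out --pt "0 0 0.0015 0 0 0 1" --pt "0 0 0.003 0 0 0 1" --pt "0 0 0.005 0 0 0 1" --pt "0 0 0.007 0 0 0 1" --pt "0 0 0.009 0 0 0 1" --pt "0 0 0.011 0 0 0 1" --pt "0 0 0.013 0 0 0 1" --pt "0 0 0.015 0 0 0 1" --pt "0 0 0.017 0 0 0 1" --pt "0 0 0.019 0 0 0 1" --pt "0 0 0.019 0 0 0 1"

```text
clock: 13.23
position: [0.5825, 0.253, 0.1723]
ee_rot: [-162.3, -0.0, 95.3]
force: [-1.0, 0.1, -3.1]
opening: 0.104
gripper_force: 60.1
```

```bash
python3 - <<'E'
from h import *
q=manip.get_state();p=q['position'];print(p,q['force'])
for dx in(-.04,-.08,-.12): print(path(5.4,p,.309,(0,0),[(.309,dx,0)])[0])
E
```

```text
[0.58253814 0.25297945 0.17231227] [-0.96106052  0.14737721 -3.06397723]
[-0.     -0.0381  0.0122  0.      0.      0.    ]
[-0.     -0.0762  0.0243  0.      0.      0.    ]
[-0.     -0.1143  0.0365  0.      0.      0.    ]
```

Emit:
carry_out --pt "0 -0.0019 0.0006 0 0 0 1" --pt "0 -0.0048 0.0015 0 0 0 1" --pt "0 -0.0095 0.003 0 0 0 1" --pt "0 -0.0143 0.0046 0 0 0 1" --pt "0 -0.02 0.0064 0 0 0 1" --pt "0 -0.0267 0.0085 0 0 0 1" --pt "0 -0.0343 0.0109 0 0 0 1" --pt "0 -0.0419 0.0134 0 0 0 1" --pt "0 -0.0495 0.0158 0 0 0 1" --pt "0 -0.0571 0.0182 0 0 0 1" --pt "0 -0.0647 0.0207 0 0 0 1" --pt "0 -0.07 0.0223 0 0 0 1"

```text
clock: 14.23
position: [0.5086, 0.2462, 0.1728]
ee_rot: [-162.3, -0.0, 95.3]
force: [0.1, 0.0, -4.1]
opening: 0.106
gripper_force: 60.2
```

```bash
python3 - <<'E'
from h import *
q=manip.get_state();p=q['position'];print(p,q['force'],q['qpos'])
s=snap('scene','out.png')
t0=np.radians((q['ee_rot'][0]+360)%360-180);T0=tool(5.4,t0)
# lift & upright, then over mat
print('A',rel(p,T0,(.47,.24,.21),tool(5.4,0.)))
E
```

```text
[0.50856588 0.24616113 0.17283667] [ 6.15866542e-02  3.69619866e-03 -4.13668972e+00] [17.55706971 35.30674302 76.33656961  3.7182211  85.68453463 11.42039209]
A [-2.50e-03 -4.84e-02 -2.36e-02 -1.77e+01  0.00e+00  0.00e+00]
```

View pics/out.png

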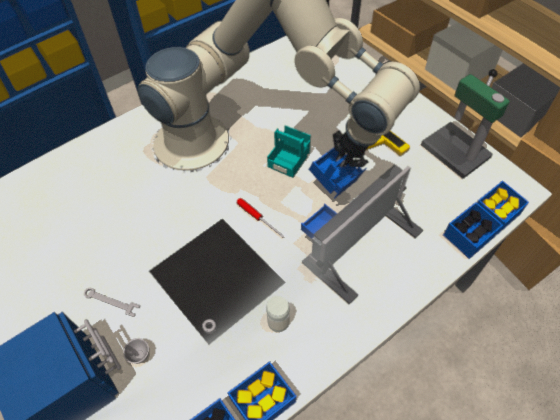

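The bin hangs free in front of the rack at around (335,170), and the neighbour is undisturbed. Now raise it and level it.

```bash
python3 - <<'E'
from h import *
q=manip.get_state();p=q['position']
T0=tool(5.4,np.radians((q['ee_rot'][0]+360)%360-180))
print('A',rel(p,T0,(.46,.24,.26),tool(5.4,0.)))
print('B',rel((.46,.24,.26),tool(5.4,0),(.47,-.02,.25),tool(5.4,0.)),rel((.46,.24,.26),tool(5.4,0),(.509,-.223,.20),tool(5.4,0.)))
E
```

```text
A [-1.600e-03 -7.250e-02 -6.820e-02 -1.774e+01  0.000e+00  0.000e+00]
B [-0.2598 -0.0145  0.01    0.      0.      0.    ] [-0.4656  0.0052  0.06    0.      0.      0.    ]
```

Emit:
carry_out --pt "0 -0.002 -0.005 0 0 0 1" --pt "0 -0.008 -0.012 -1 0 0 1" --pt "0 -0.015 -0.02 -3 0 0 1" --pt "0 -0.023 -0.028 -5 0 0 1" --pt "-0.001 -0.032 -0.036 -7 0 0 1" --pt "-0.001 -0.041 -0.044 -9.5 0 0 1" --pt "-0.001 -0.05 -0.052 -12 0 0 1" --pt "-0.001 -0.058 -0.058 -14 0 0 1" --pt "-0.0015 -0.065 -0.063 -16 0 0 1" --pt "-0.0015 -0.07 -0.067 -17.2 0 0 1" --pt "-0.0016 -0.0725 -0.068 -17.7 0 0 1" --pt "-0.0016 -0.0725 -0.068 -17.7 0 0 1"

```text
clock: 15.28
position: [0.4613, 0.2403, 0.2604]
ee_rot: [179.9, -0.0, 95.3]
force: [0.1, -0.0, -3.6]
opening: 0.108
gripper_force: 60.2
```

Emit:
carry_out --pt "-0.008 0 0 0 0 0 1" --pt "-0.02 -0.001 0 0 0 0 1" --pt "-0.04 -0.002 0 0 0 0 1" --pt "-0.065 -0.003 0 0 0 0 1" --pt "-0.09 -0.005 0 0 0 0 1" --pt "-0.115 -0.006 0 0 0 0 1" --pt "-0.14 -0.008 0 0 0 0 1" --pt "-0.165 -0.009 0 0 0 0 1" --pt "-0.19 -0.01 0 0 0 0 1" --pt "-0.215 -0.01 0 0 0 0 1" --pt "-0.24 -0.01 0.005 0 0 0 1" --pt "-0.26 -0.01 0.005 0 0 0 1"

```text
clock: 16.28
position: [0.4751, -0.0224, 0.2535]
ee_rot: [-179.9, -0.0, 95.2]
force: [0.1, 0.4, -3.7]
opening: 0.107
gripper_force: 60.1
```

```bash
python3 - <<'E'
from h import *
q=manip.get_state();p=q['position'];print(p,q['ee_rot'],q['force'],q['opening'])
print(rel(p,q['ee_rot'],(.509,-.223,.16),tool(5.4,0.)))
E
```

```text
[ 0.4751446  -0.02240913  0.25352667] [-1.79910366e+02 -1.35458185e-02  9.52179059e+01] [ 0.07998004  0.3627311  -3.70392539] 0.10684541221183495
[-0.2029  0.0156  0.0935 -0.09   -0.01   -0.18  ]
```

Emit:
carry_out --pt "-0.01 0.001 0 0 0 0 1" --pt "-0.03 0.002 0 0 0 0 1" --pt "-0.055 0.004 0.005 0 0 0 1" --pt "-0.08 0.006 0.015 0 0 0 1" --pt "-0.105 0.008 0.03 0 0 0 1" --pt "-0.13 0.01 0.045 0 0 0 1" --pt "-0.155 0.012 0.06 0 0 0 1" --pt "-0.175 0.013 0.075 0 0 0 1" --pt "-0.19 0.015 0.085 0 0 0 1" --pt "-0.2 0.0156 0.09 0 0 0 1" --pt "-0.203 0.0156 0.0935 -0.1 0 0 1" --pt "-0.203 0.0156 0.0935 -0.1 0 0 1"

```text
clock: 17.28
position: [0.5097, -0.2205, 0.1606]
ee_rot: [179.9, -0.0, 95.3]
force: [0.2, 1.0, -3.5]
opening: 0.107
gripper_force: 60.1
```

```bash
python3 - <<'E'
from h import *
q=manip.get_state();p=q['position'];print(p,q['ee_rot'],q['force'])
a=snap('scene')['color'][190:370,120:340,::-1];cv2.imwrite('pics/m.png',cv2.resize(a,None,fx=3,fy=3,interpolation=cv2.INTER_CUBIC))
E
```

```text
[ 0.50967198 -0.22046995  0.16061557] [ 1.79914788e+02 -4.00518829e-02  9.52511243e+01] [ 0.24382022  0.9730155  -3.46644354]
```

View pics/m.png

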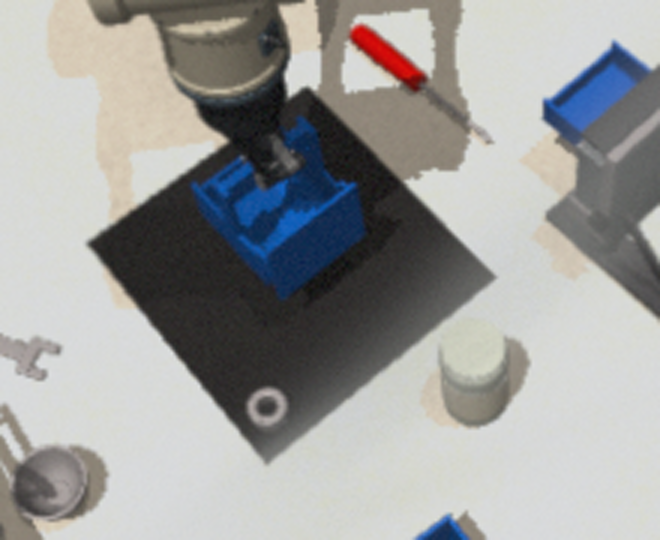

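The bin is above the mat, with its projection consistent with the mat centre. Lowering it now.

Emit:
carry_out --pt "0 0 0.005 0 0 0 1" --pt "0 0 0.012 0 0 0 1" --pt "0 0 0.02 0 0 0 1" --pt "0 0 0.028 0 0 0 1" --pt "0 0 0.036 0 0 0 1" --pt "0 0 0.043 0 0 0 1" --pt "0 0 0.049 0 0 0 1" --pt "0 0 0.053 0 0 0 1" --pt "0 0 0.056 0 0 0 1" --pt "0 0 0.057 0 0 0 1" --pt "0 0 0.057 0 0 0 1"

```text
clock: 18.25
position: [0.51, -0.2203, 0.1039]
ee_rot: [179.9, -0.0, 95.3]
force: [0.1, -0.1, -4.0]
opening: 0.103
gripper_force: 60.1
```

Emit:
carry_out --pt "0 0 0.0005 0 0 0 1" --pt "0 0 0.001 0 0 0 1" --pt "0 0 0.0015 0 0 0 1" --pt "0 0 0.002 0 0 0 1" --pt "0 0 0.0025 0 0 0 1" --pt "0 0 0.0025 0 0 0 1"

```text
clock: 18.75
position: [0.51, -0.2203, 0.1015]
ee_rot: [179.9, -0.0, 95.3]
force: [0.6, -0.9, -3.6]
opening: 0.107
gripper_force: 60.1
```

Emit:
carry_out --pt "0 0 0.0005 0 0 0 1" --pt "0 0 0.001 0 0 0 1" --pt "0 0 0.0015 0 0 0 1" --pt "0 0 0.002 0 0 0 1" --pt "0 0 0.002 0 0 0 1"

```text
clock: 19.17
position: [0.5099, -0.2203, 0.0994]
ee_rot: [179.9, -0.0, 95.3]
force: [0.1, -0.8, -3.5]
opening: 0.111
gripper_force: 60.1
```

Emit:
carry_out --pt "0 0 0.0005 0 0 0 1" --pt "0 0 0.001 0 0 0 1" --pt "0 0 0.0015 0 0 0 1" --pt "0 0 0.0015 0 0 0 1"

```text
clock: 19.5
position: [0.5099, -0.2202, 0.0979]
ee_rot: [179.9, -0.0, 95.3]
force: [0.0, 0.7, -3.2]
opening: 0.111
gripper_force: 60.1
```

Emit:
carry_out --pt "0 0 0.0005 0 0 0 1" --pt "0 0 0.001 0 0 0 1" --pt "0 0 0.0015 0 0 0 1" --pt "0 0 0.0015 0 0 0 1"

```text
clock: 19.83
position: [0.5102, -0.2205, 0.0974]
ee_rot: [179.8, 0.0, 95.3]
force: [-3.5, 0.6, 14.4]
opening: 0.104
gripper_force: 63.0
```

Emit:
carry_out --pt "0 0 -0.0004 0 0 0 1" --pt "0 0 -0.0008 0 0 0 1" --pt "0 0 -0.0008 0 0 0 0.89" --pt "0 0 -0.0008 0 0 0 0.86" --pt "0 0 -0.0008 0 0 0 0.8" --pt "0 0 -0.0008 0 0 0 0.7" --pt "0 0 -0.0008 0 0 0 0.62" --pt "0 0 -0.0008 0 0 0 0.62" --pt "0 0 -0.0008 0 0 0 0.62"

```text
clock: 20.58
position: [0.51, -0.2203, 0.0973]
ee_rot: [179.9, -0.0, 95.3]
force: [0.6, -0.6, -0.0]
opening: 0.38
gripper_force: 0.0
```

Released, with no force on the tool. Now straight up, slowly at first.

Emit:
carry_out --pt "0 0 -0.003 0 0 0 0.62" --pt "0 0 -0.008 0 0 0 0.62" --pt "0 0 -0.015 0 0 0 0.62" --pt "0 0 -0.025 0 0 0 0.62" --pt "0 0 -0.037 0 0 0 0.62" --pt "0 0 -0.05 0 0 0 0.62" --pt "0 0 -0.07 0 0 0 0.62" --pt "0 0 -0.09 0 0 0 0.62" --pt "0 0 -0.115 0 0 0 0.62" --pt "0 0 -0.14 0 0 0 0.62" --pt "0 0 -0.15 0 0 0 0.62" --pt "0 0 -0.15 0 0 0 0.62"

```text
clock: 21.58
position: [0.5108, -0.2209, 0.2506]
ee_rot: [179.6, 0.2, 95.3]
force: [1.7, 0.3, -0.0]
opening: 0.379
gripper_force: 0.0
```

```bash
python3 - <<'E'
from h import *
q=manip.get_state();print(q['position'],q['force'])
a=snap('scene')['color'][130:370,90:410,::-1];cv2.imwrite('pics/fin.png',cv2.resize(a,None,fx=2.4,fy=2.4,interpolation=cv2.INTER_CUBIC))
E
```

```text
[ 0.51077228 -0.22089888  0.25057854] [ 1.74251164  0.25152029 -0.04442557]
```

View pics/fin.png

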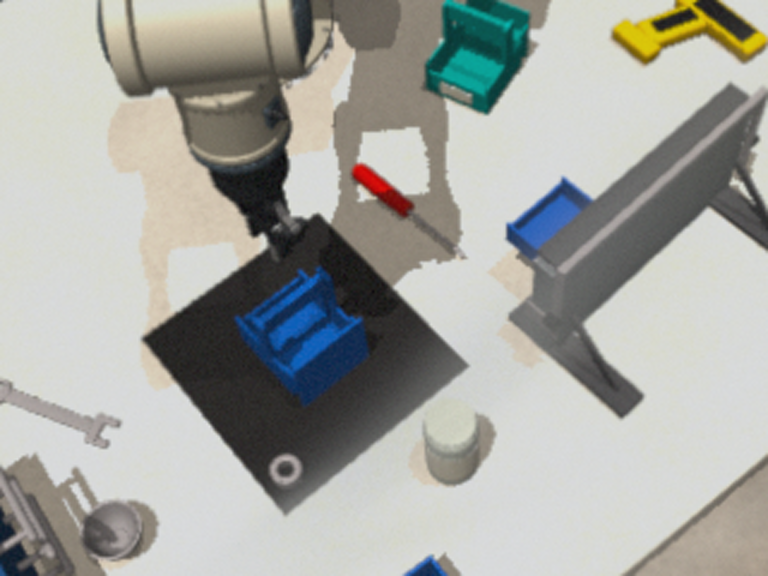

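The picture shows the bin upright near the middle of the mat, around (303,340), with the gripper clear above it. The shallow bin still hangs at (550,215) and the loose things have not moved.

```bash
python3 -c "
from workcell import manip
print(manip.finish_job())"
```

```text
the job is handed in; nothing more can be done
None
```

The deep bin is down from the rack and standing upright near the middle of the mat, released; the shallow bin still hangs, the loose things look unmoved, and I handed the job in at about 22 s (it returned no verdict).

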